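# Free a tray slewed under the strips of a wooden box, lift it into the pan and shut the box

### The arm

A 7-joint arm with a two-finger parallel gripper is mounted at the origin on the work surface. World frame = base frame: x ahead of the robot, y to its left, z up, the work surface at z = 0. Lengths are in m, angles in rad, forces in N, time in s.
With the tool pointing down it reaches from about 0.4 to 0.9 m from the base axis. Payload 5.6 kg.
Tool frame: the origin (TCP) lies midway between the tips of the shut fingers; the grasp point (between the pads) lies 19 mm behind it; y points along the fingers, z is the direction in which the jaws open and shut, and the axes are right-handed (so a half turn about y gives the same grasp; the last joint's range is limited). The gripper opens to 92 mm and grips with 3 to 60 N. Pads are 20 mm wide; open, the fingers measure 128 mm over their backs; the gripper's body (75 mm by 189 mm) begins 69 mm behind the grasp point.
Start: joints at [-1.295, 0.468, -0.012, 1.603, 0.006, 1.071, -0.056], TCP at [0.204, 0.617, 0.215] pointing down, gripper open.
Joint ranges: [-2.53, 2.53], [-0.31, 2.02], [-1.57, 1.55], [0.28, 2.44], [-1.29, 4.43], [0.15, 1.84], [-2.92, 2.92]. Speed limits (rad/s): [2.57, 2.57, 3.14, 3.14, 3.14, 3.14, 3.14].

### API

Orientations are given as a 3x3 rotation matrix whose columns are the frame's x, y, z axes.
In Python, from station import env, effector, solver, viewer, workorder, search_frame, tip_of gives the robot as it stands. Calls block until the motion is done:
- env.reach(position, orientation): joint-space move of the TCP to a pose.
- env.movel(position, frame=None, rate=0.15): straight line of the TCP; frame=None keeps the orientation; rate is the mean speed in m/s.
- env.goto_joints(angles): joint-space move.
- effector.release() and effector.grasp(squeeze=None): open the fingers fully, or close them until they stop; squeeze is the grip in N (None keeps the last).
- env.pause(seconds).
- solver.inverse_kinematics(position, orientation): joint angles nearest the present ones, or None.
- env.sense(): the state.
- viewer.read_camera(name): name is "side" or "top" or "wrist"; returns (picture, depth): 420x560x3 uint8, red, green, blue; 420x560 float32, m along the optical axis (not along the pixel's ray), 0 where there is no reading.
- viewer.camera_info(name): a dict with "intrinsics" (3x3 intrinsics, pixels), "eye" and "rotation" of the camera in the world; the wrist camera has in their place "T_tool_cam" (4x4, takes a point from camera to tool coordinates, whose origin is the TCP and whose axes are the tool frame's). Camera axes: x right, y up, looking along -z (the intrinsics and any distortion apply to the point x, -y, -z); pixel columns grow to the right and rows downward; lengths in m; the calibration is good to about 2 mm. A picture is of the moment at which its call begins: read the wrist's pose just before it. camera_info takes no time and is no camera call.
A pose or a line that the arm cannot do raises env.PlanningError and nothing moves.
- workorder.finish_job(): hands the job in, once; it reports no verdict.
Trained networks look in the newest picture that a camera, given by its name, has taken for a name from the list of things; names that differ only in an ending like _2 or _b are one class to them, and where a whole thing is asked for, a point or a joint stands for the part that bears it (a point fixed in the world has none). Each returns a list of dicts, best first, with "score" (0 to 1); they miss things now and then, are a little off and sometimes report something else, mostly with a low value. They report only what shows in the picture. A call takes as long as a camera call.
- search_frame(camera, name): "at" ([x, y, z] in m, in world coordinates, good to about 4 mm: the middle of the surface that is visible of it).
- tip_of(camera, name): "at" ([x, y, z] in m, in world coordinates, good to about 4 mm: a listed point, or the origin of a listed thing).
The state is a dict: "t": time; "joint_positions": joint angles; "joint_velocities": joint speeds; "tau": joint torques, N m; "ee_pos": TCP position; "tcp_rot": TCP orientation; "wrist_force": force on the tool from outside, world axes, zero at the start; "moment": the same for the moment, N m; "gripper_width": finger opening in m.
Only numpy, scipy, OpenCV 4.12 (cv2) and the standard library are available. Lean on these libraries where they do the work, as an engineer would, in place of code of your own. Each camera call takes 0.05 s, during which the arm holds its last target.

### The job

Open the wooden box and free the small lift-out tray that has slewed diagonally inside, its corners caught under the box's two inner strips: push it round until it lies straight along the box, and leave its upright grip board alone until then, because it is only lightly glued and must not be used to twist the tray. Then lift the tray out, set it down flat and upright in the aluminium pan without dropping it, and shut the lid completely. Leave the pan upright where it stands and do not disturb the gasket, whistle, measuring cup or pickle jar.

Things in the scene. Friction and masses are not known exactly. Their poses are not given: they have to be found in the camera images.
- box: Wooden box fixed to the counter, 166 (x) x 240 (y, long) x 78 mm high without lid; walls and floor 8 mm. Origin: centre of underside; x from front wall to hinge wall (roughly away from the robot), z up. Inside each of the two long walls a full-length strip stands 30 mm out, from 40 to 50 mm above the underside, leaving a centred opening 90 mm wide in x between the strips.
- lid (a joint): Angle of the box's lid, rad: 0 shut, grows as the front edge swings up and back about the hinge on the far (box +x) top edge, end stop at 2.0 (leaning back past upright). Stiff hinge: the lid stays where it is left; moving it at the knob takes about 1 to 5 N.
- lid_handle (a point): Centre of the lid knob's steel head: round, 28 mm across, 16 mm tall, on a 12 mm stem, 35 mm above the lid's upper face, 30 mm from its front edge, mid-length; seen from the hinge line 136 mm forward and 43 mm up when shut. It turns with the lid, pointing to the far side when the lid is up. Axes are the lid's: y along the hinge, z out of the upper face.
- lid_hinge (a point): Middle of the hinge line (parallel to the box's y), on the lid's lower face at the top of the box's far wall: box coordinates x +83, y 0, z +78.5 mm. The lid is a wooden plate 166 x 240 x 8 mm.
- tray: Loose light wooden tray in the box, about 0.2 kg: 62 (x) x 150 (y, long) x 28 mm high, walls and floor 4 mm. Grip board across its middle, leaving two open compartments 54 (x) x 66 (y) mm, centred 38 mm in y either side. Origin: centre of underside. Starts flat on the box's floor (8 mm above the box's origin), turned 0.45 to 0.6 rad anticlockwise from above relative to the box.
- tray_grip: Grip board of the tray, fixed to it at its middle: an upright board 10 mm thick (tray y), 46 mm wide (tray x) above the tray's rim, its top 62 mm above the tray's underside. Origin and axes are the tray's own. Not to be touched firmly while the tray lies askew.
- pan: Small round aluminium pan, loose, 0.6 kg: inside floor 97 mm in radius and 4 mm thick, rim 224 mm across outside and 45 mm high. Origin: centre of the underside. A black handle sticks out along its x to 245 mm from the centre, 36 to 55 mm high, on the side away from the robot.
- gasket: Spare orange sealing ring lying flat, 80 mm across, 7 mm high; origin at the centre of the underside. Bystander.
- whistle: Steel cooker whistle standing up, 30 mm across, 52 mm high; origin at the centre of the underside. Bystander.
- cup: Blue plastic measuring cup, 72 mm across the rim, 60 mm high, short flat handle along its y; origin at the centre of the underside. Bystander.
- jar: Ceramic pickle jar with a terracotta stopper, 90 mm across, 122 mm high; origin at the centre of the underside. Bystander.

How it is judged:
On the way, in this order (a step that is already met when the one before it is completed fails the run):
1. the lid is open (above 1.2 rad) (value of joint lid above 1.2 rad), for 0.2 s.
2. the tray lies on the box's floor, straight along the box (within 0.13 rad) (angle between the y axis of tray and the y axis of box, either way round below 0.13 rad and z of tray in the frame of box below 0.014 m), for 0.2 s.
3. the tray has been lifted clear of the box (z of tray in the frame of box above 0.082 m).
4. the tray stands flat in the pan, let go (z of tray in the frame of pan below 0.012 m and horizontal distance between tray and pan below 0.04 m and angle between tray's own z axis and vertical below 0.1 rad and contact force between the fingers and tray below 0.1 N), for 0.2 s.
At the end, for the whole second after the job is handed in: The tray stands flat (within 0.1 rad) and upright on the pan's floor (its underside under 12 mm above the pan's), within 40 mm of the pan's centre, released and at rest; the pan is level; the lid is shut (under 0.05 rad) (all of step 4 and value of joint lid below 0.05 rad and angle between pan's own z axis and vertical below 0.1 rad and linear speed of tray below 0.03 m/s); the robot touches nothing.
It fails at once if the grip board is pushed or gripped (over 2 N) while the tray lies more than 0.2 rad askew in the box (contact force between the fingers and tray_grip above 2 N and angle between the y axis of tray and the y axis of box, either way round above 0.2 rad and z of tray in the frame of box below 0.06 m).
It fails at once if the tray is dropped into the pan: let go with its underside more than 40 mm above the pan's (z of tray in the frame of pan above 0.04 m and horizontal distance between tray and pan below 0.1 m and contact force between the fingers and tray below 0.05 N).
It fails at once if the pan is shifted by more than 50 mm or tipped (distance of pan from where it was at the start of the episode above 0.05 m or angle between pan's own z axis and vertical above 0.3 rad).
It fails at once if the gasket, whistle, cup or jar is disturbed (moved over 30 mm) (distance of any of gasket, whistle, cup, jar from where it was at the start of the episode above 0.03 m).
It also fails if it takes over 70 s, if anything falls off the work surface, if the arm or the gripper's body presses on something with over 40 N, if the wrist force passes 120 N, or if a joint passes its speed limit or range.

## Working session

There is one attempt and no reset: what is moved stays moved. The work goes in short steps, each a Python script; the robot and the scene stay as the last script left them, time stands still between calls to the robot, and variables do not carry over. Pictures are saved under pics/ and viewed, and the job is handed in when it is done.

```bash
ls; mkdir -p pics; python3 - <<'E'
from station import env,viewer,search_frame,tip_of
import cv2,numpy as np
s=env.sense();print(s['t'],s['ee_pos'],s['tcp_rot'].round(3) if hasattr(s['tcp_rot'],'round') else s['tcp_rot'])
for c in ['side','top']:
    p,d=viewer.read_camera(c);cv2.imwrite(f'pics/{c}0.png',p[:,:,::-1])
    i=viewer.camera_info(c);print(c,{k:np.round(v,3).tolist() if not isinstance(v,str) else v for k,v in i.items()})
    for n in ['box','lid_handle','lid_hinge','pan','gasket','whistle','cup','jar']:
        print(n,[(np.round(r['at'],3).tolist(),round(r['score'],2)) for r in tip_of(c,n)[:2]])
E
```

```text
pics
0.0 [0.20363439 0.61666764 0.2136493 ] [[ 0.95  -0.     0.313]
 [-0.313 -0.002  0.95 ]
 [ 0.    -1.    -0.002]]
side {'intrinsics': [[485.629, 0.0, 280.701], [0.0, 485.629, 211.748], [0.0, 0.0, 1.0]], 'eye': [0.444, -0.704, 0.743], 'rotation': [[0.993, 0.088, -0.072], [-0.113, 0.703, -0.702], [-0.011, 0.706, 0.708]]}
box [([0.483, 0.178, 0.001], 0.88), ([0.55, 0.006, 0.001], 0.7)]
lid_handle [([0.43, 0.173, 0.123], 0.78)]
lid_hinge [([0.566, 0.171, 0.077], 0.67)]
pan [([0.471, -0.187, -0.001], 0.76)]
gasket [([0.433, 0.002, 0.003], 0.85), ([0.319, -0.291, -0.003], 0.37)]
whistle [([0.552, 0.008, 0.001], 0.68)]
cup [([0.322, -0.291, -0.002], 0.81)]
jar [([0.692, -0.006, -0.002], 0.81)]
top {'intrinsics': [[415.438, 0.0, 272.47], [0.0, 415.438, 216.356], [0.0, 0.0, 1.0]], 'eye': [0.412, -0.056, 0.868], 'rotation': [[0.003, 0.989, -0.148], [-0.999, -0.003, -0.036], [-0.036, 0.148, 0.988]]}
box [([0.488, 0.171, 0.002], 0.65), ([0.555, 0.006, -0.0], 0.41)]
lid_handle [([0.433, 0.17, 0.123], 0.78)]
lid_hinge [([0.572, 0.174, 0.08], 0.96)]
pan [([0.474, -0.187, -0.002], 0.83)]
gasket [([0.432, -0.002, 0.001], 0.62)]
whistle [([0.553, 0.008, 0.001], 0.54)]
cup [([0.322, -0.288, 0.001], 0.65)]
jar [([0.693, -0.008, -0.0], 0.97)]
```

View pics/side0.png

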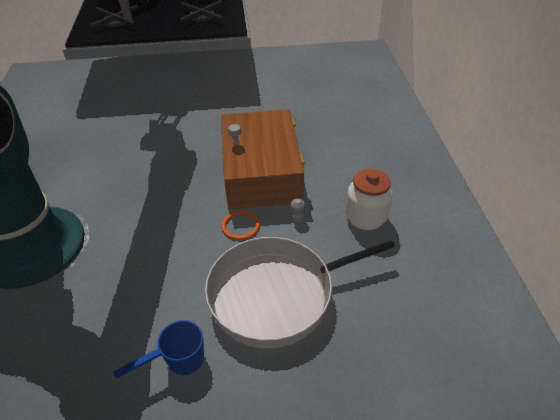

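View pics/top0.png

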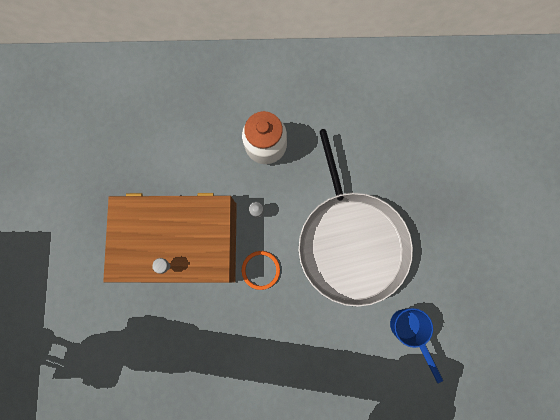

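The side picture shows the box with its knob at (235,130), the gasket at (241,226), the whistle at (298,207), the pan at about (268,290), the jar at (369,200) and the cup at (181,347). The top picture agrees with this. Next I'll get the box yaw from the depth of the lid.

```bash
cat > h.py <<'E'
from station import env,effector,solver,viewer,workorder,search_frame,tip_of
import cv2,numpy as np
def cloud(c,T=None,save=None):
    i=viewer.camera_info(c)
    if c=='wrist':
        s=env.sense();M=np.eye(4);M[:3,:3]=s['tcp_rot'];M[:3,3]=s['ee_pos'];M=M@np.array(i['T_tool_cam']);R,t=M[:3,:3],M[:3,3]
    else: R,t=np.array(i['rotation']),np.array(i['eye'])
    p,d=viewer.read_camera(c)
    if save: cv2.imwrite(f'pics/{save}.png',p[:,:,::-1])
    K=np.array(i['intrinsics']);v,u=np.mgrid[:420,:560]
    P=np.stack([(u-K[0,2])/K[0,0]*d,-(v-K[1,2])/K[1,1]*d,-d],-1)@R.T+t
    P[d==0]=np.nan
    return p,P
def rect(pts):
    r=cv2.minAreaRect((pts[:,:2]*1000).astype(np.float32));return r
def R(yaw):  # tool down, jaw axis = world y rotated by yaw
    z=np.array([-np.sin(yaw),np.cos(yaw),0]);y=np.array([0,0,-1.]);x=np.cross(y,z)
    return np.stack([x,y,z],1)
def st(msg=''):
    s=env.sense();print(msg,'t%.1f'%s['t'],'p',np.round(s['ee_pos'],4),'F',np.round(s['wrist_force'],1),'w%.4f'%s['gripper_width']);return s
E
python3 - <<'E'
from h import *
for c in ['top','side']:
    p,P=cloud(c)
    m=(abs(P[...,2]-0.0865)<0.006)&(P[...,1]>0.03)&(P[...,1]<.32)&(P[...,0]>.36)&(P[...,0]<.6)
    n,l,s,_=cv2.connectedComponentsWithStats(m.astype(np.uint8));k=1+s[1:,4].argmax();m=l==k
    q=P[m];print(c,rect(q),np.median(q[:,2]),m.sum())
    # knob
    m=(P[...,2]>0.11)&(abs(P[...,1]-.172)<.03)&(abs(P[...,0]-.43)<.03)
    q=P[m];print('knob',q.mean(0),q[:,2].max(),np.ptp(q,axis=0))
for c in ['top','side']:
  for n in ['lid_hinge','lid_handle','pan']: print(n,[(np.round(r['at'],3).tolist()) for r in tip_of(c,n)[:1]])
y=0
for pos in [(0.432,.172,.104),(.432,.172,.2),(.605,.172,.2)]:
    print(solver.inverse_kinematics(np.array(pos),R(0)))
E
```

```text
top ((490.4954528808594, 173.33407592773438), (171.54151916503906, 240.33050537109375), 0.1822824627161026) 0.08689381962608478 10689
knob [0.43414677 0.17138592 0.1286392 ] 0.13296041601719544 [0.02696027 0.02789056 0.01849455]
side ((490.6905517578125, 174.02330017089844), (171.88583374023438, 243.5254364013672), 0.07899977266788483) 0.0866916017157392 4877
knob [0.43477979 0.1696602  0.12532582] 0.13158131172418341 [0.02682069 0.02786951 0.01912206]
lid_hinge [[0.568, 0.173, 0.08]]
lid_handle [[0.432, 0.17, 0.123]]
pan [[0.473, -0.187, 0.0]]
lid_hinge [[0.569, 0.169, 0.08]]
lid_handle [[0.434, 0.173, 0.123]]
pan [[0.475, -0.188, -0.001]]
[-0.59317129  0.32065581  0.16566776  2.1434611  -0.08242706  0.6832413
  1.19897329]
[-0.64860456  0.16786237  0.21971778  2.06710944 -0.04610057  0.91109854
  1.1671842 ]
[-0.48508283  0.4462894   0.20722504  1.68320238 -0.1042214   1.02288615
  1.32757142]
```

```bash
cat >> h.py <<'E'
H=np.array([0.570,0.172,0.0785]);RAD=np.hypot(.136,.043);A0=np.arctan2(.043,-.136)
def knob(th): return H+RAD*np.array([np.cos(A0-th),0,np.sin(A0-th)])
def tk(th): return knob(th)-np.array([0,0,.019])
E
python3 - <<'E'
from h import *
effector.release()
env.reach(tk(0)+[0,0,.09],R(0));st()
env.movel(tk(0),rate=.12);st('down')
effector.grasp(12);st('grip')
for th in np.arange(.15,1.66,.15):
    env.movel(tk(th),rate=.12);st('%.2f'%th)
p,P=cloud('top',save='open1');cloud('side',save='open1s')
E
```

```text
t3.3 p [0.434  0.173  0.1926] F [ 0.4 -1.1 -0.2] w0.0921
down t4.2 p [0.4344 0.1723 0.1029] F [-0.1 -0.5  0.1] w0.0919
grip t5.2 p [0.434  0.174  0.1026] F [-0.1  5.6 -2.6] w0.0271
0.15 t5.6 p [0.4421 0.174  0.1229] F [-1.   6.1  1.1] w0.0273
0.30 t5.9 p [0.4527 0.1741 0.1413] F [-1.7  5.   2. ] w0.0271
0.45 t6.2 p [0.4658 0.1741 0.1578] F [-2.7  5.1  4.2] w0.0277
0.60 t6.5 p [0.4817 0.1741 0.1724] F [-3.   4.7  5.2] w0.0272
0.75 t6.9 p [0.4999 0.1742 0.1844] F [-2.6  4.3  6.4] w0.0272
0.90 t7.2 p [0.5197 0.1742 0.1935] F [-1.6  4.4  5. ] w0.0269
1.05 t7.5 p [0.5405 0.1742 0.1995] F [1.9 4.7 3.5] w0.0272
1.20 t7.8 p [0.5618 0.1742 0.2023] F [1.4 5.7 2.5] w0.0272
1.35 t8.2 p [0.5833 0.1742 0.2019] F [2.3 4.6 1.6] w0.0278
1.50 t8.5 p [0.6047 0.1742 0.1984] F [3.1 4.8 1.6] w0.0273
1.65 t8.8 p [0.6253 0.1743 0.1917] F [3.1 6.2 1.2] w0.0273
```

```bash
python3 -c "
import cv2,numpy as np
cv2.imwrite('pics/o1.png',np.hstack([cv2.resize(cv2.imread('pics/open1.png'),(400,300)),cv2.resize(cv2.imread('pics/open1s.png'),(400,300))]))"
```

```text
(no output)
```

View pics/o1.png

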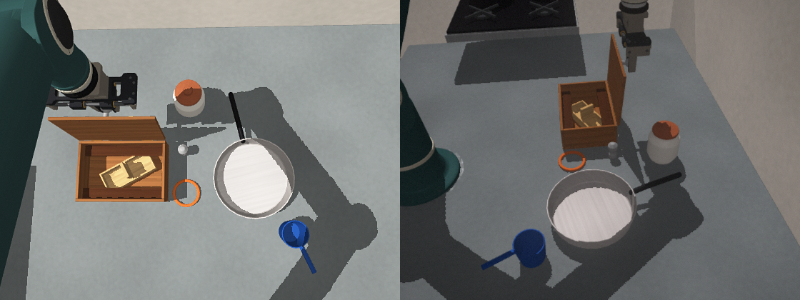

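```bash
python3 - <<'E'
from h import *
effector.release()
s=st();q=s['ee_pos'].copy()
env.movel(q+[0,0,.12],rate=.25)
env.reach([0.487,.175,.30],R(0));st()
p,P=cloud('top',save='t2');print('top',[(r['at'],r['score']) for r in tip_of('top','tray')[:2]],[(r['at'],r['score']) for r in tip_of('top','lid_handle')[:1]])
pw,Pw=cloud('wrist',save='w2');print('wrist',[(r['at'],r['score']) for r in tip_of('wrist','tray')[:2]])
pw,Ps=cloud('side',save='s2');print('side',[(r['at'],r['score']) for r in tip_of('side','tray')[:2]])
np.savez('c2.npz',P=P,Pw=Pw,Ps=Ps)
E
python3 -c "
import cv2,numpy as np
cv2.imwrite('pics/o2.png',np.hstack([cv2.resize(cv2.imread('pics/t2.png'),(400,300)),cv2.resize(cv2.imread('pics/w2.png'),(400,300))]))"
```

```text
t9.9 p [0.6236 0.172  0.1917] F [-0.9 -0.3  0.8] w0.0917
 t11.2 p [0.4864 0.1749 0.2989] F [ 0.3 -0.5  0.6] w0.0918
top [([0.4882, 0.1657, 0.0075], 0.76), ([0.6171, 0.17, 0.2114], 0.19)] [([0.6223, 0.1712, 0.2111], 0.91)]
wrist [([0.4888, 0.1672, 0.0087], 0.71)]
side [([0.4885, 0.1684, 0.0096], 0.82)]
```

View pics/o2.png

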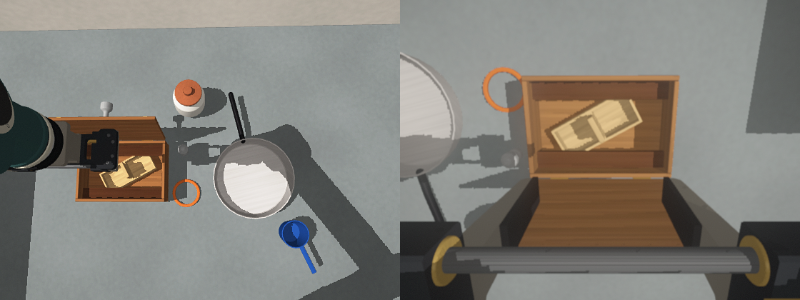

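```bash
python3 - <<'E'
import numpy as np,cv2
d=np.load('c2.npz');P=d['Pw']
im=cv2.imread('pics/w2.png');hsv=cv2.cvtColor(im,cv2.COLOR_BGR2HSV)
m=(abs(P[...,2]-.036)<.004)&(abs(P[...,1]-.172)<.11)&(abs(P[...,0]-.488)<.07)
q=P[m];print(m.sum(),cv2.minAreaRect((q[:,:2]*1000).astype(np.float32)))
b=(P[...,2]>.06)&(P[...,2]<.075)&(abs(P[...,1]-.172)<.06)&(abs(P[...,0]-.488)<.05)
q=P[b];print(b.sum(),q.mean(0),cv2.minAreaRect((q[:,:2]*1000).astype(np.float32)))
o=np.full(m.shape,0,np.uint8);o[m]=255;o[b]=128;cv2.imwrite('pics/m2.png',np.hstack([o[60:320,100:460],hsv[60:320,100:460,2]]))
# box opening edges: strips z~.05, wall tops z~.078
w=abs(P[...,2]-.078)<.004
w&=(abs(P[...,1]-.172)<.14)&(abs(P[...,0]-.488)<.1)
q=P[w];print('walls',cv2.minAreaRect((q[:,:2]*1000).astype(np.float32)))
w=abs(P[...,2]-.05)<.003
w&=(abs(P[...,1]-.172)<.05)&(abs(P[...,0]-.488)<.09)
q=P[w];x=q[:,0];print('strips inner',np.percentile(x[x<.488],[2,98]),np.percentile(x[x>.488],[2,98]))
E
```

```text
1055 ((489.09124755859375, 154.25173950195312), (90.47489166259766, 184.5172576904297), 0.035091105848550797)
365 [0.48865005 0.16722552 0.07063888] ((489.6081237792969, 167.19381713867188), (45.91246032714844, 10.223112106323242), 28.266326904296875)
walls ((488.41845703125, 174.26425170898438), (167.72813415527344, 240.60533142089844), 0.06019057705998421)
strips inner [0.41321631 0.44169824] [0.53195994 0.56205936]
```

View pics/m2.png

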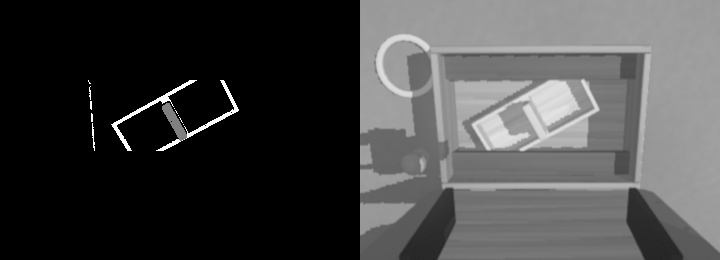

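```bash
python3 - <<'E'
from h import *
c=np.array([.4888,.1675,0])
env.reach(c+[0,0,.13],R(.36))
env.movel(c+[0,0,.06],rate=.15)
env.movel(c+[0,0,.022],rate=.08);st('in')
for y in np.arange(.28,-.27,-.08):
    env.reach(c+[0,0,.022],R(y));s=st('%.2f'%y);print(np.round(s['moment'],2))
cloud('top',save='t3');cloud('wrist',save='w3');print([(r['at'],r['score']) for r in tip_of('wrist','tray')[:2]])
E
python3 -c "
import cv2,numpy as np
cv2.imwrite('pics/o3.png',np.hstack([cv2.resize(cv2.imread('pics/t3.png'),(400,300)),cv2.resize(cv2.imread('pics/w3.png'),(400,300))]))"
```

```text
in t13.5 p [0.4888 0.1674 0.0219] F [0.1 0.5 0.6] w0.0917
0.28 t13.8 p [0.4891 0.1677 0.0224] F [ 0.6 -0.4 -0.2] w0.0916
[ 0.03 -0.06 -0.01]
0.20 t14.0 p [0.4889 0.1676 0.0222] F [-0.4  0.8 -0.7] w0.0922
[ 0.03  0.05 -0.01]
0.12 t14.2 p [0.4888 0.1675 0.022 ] F [-0.8 -0.2 -0.2] w0.0917
[-0.02  0.06  0.03]
0.04 t14.5 p [0.4887 0.1675 0.022 ] F [-0.2 -0.3  0.2] w0.0922
[0.04 0.03 0.03]
-0.04 t14.8 p [0.4888 0.1675 0.022 ] F [0.2 0.4 0.7] w0.0919
[ 0.03  0.02 -0.04]
-0.12 t15.0 p [0.4887 0.1675 0.022 ] F [-0.4 -0.1 -0.3] w0.0921
[ 0.02  0.01 -0.04]
-0.20 t15.2 p [0.4888 0.1675 0.022 ] F [-0.4  0.  -0. ] w0.0921
[ 0.01 -0.06 -0.05]
[([0.488, 0.1674, 0.0079], 0.91)]
```

View pics/o3.png

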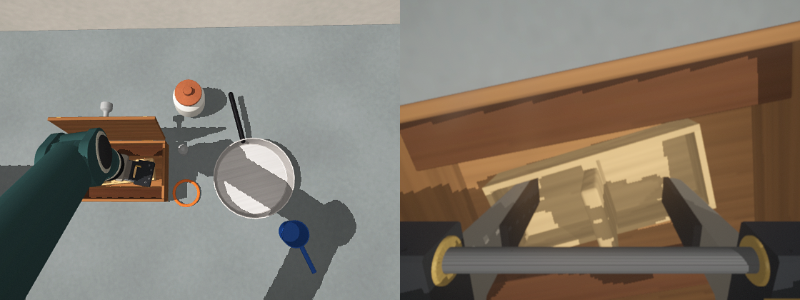

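The wrist view shows the tray turning with the fingers, which are inside both compartments and clear of the board. I'll continue turning and measure the yaw from the depth.

```bash
cat >> h.py <<'E'
def tray(save=None,z0=0.008):
    p,P=cloud('wrist',save=save)
    b=(P[...,2]>z0+.054)&(P[...,2]<z0+.067)&(abs(P[...,1]-.17)<.04)&(abs(P[...,0]-.488)<.04)
    n,l,s,_=cv2.connectedComponentsWithStats(b.astype(np.uint8));k=1+s[1:,4].argmax();q=P[l==k]
    print('board',len(q),q.mean(0).round(4),rect(q))
    f=(abs(P[...,2]-.036)<.004)&(abs(P[...,1]-.17)<.08)&(P[...,0]<.47)&(P[...,0]>.445)
    if f.sum()>20:
        q=P[f];l=np.polyfit(q[:,1],q[:,0],1);print('rim',f.sum(),'yaw',-np.arctan(l[0]))
E
python3 - <<'E'
from h import *
c=np.array([.4888,.1675,0]);tray()
for y in [-.26]:
    env.reach(c+[0,0,.022],R(y));s=st('%.2f'%y);print(np.round(s['moment'],2));tray()
E
```

```text
board 2507 [0.4823 0.168  0.0703] ((486.9710693359375, 167.6558837890625), (44.293155670166016, 10.344013214111328), 5.9835944175720215)
rim 4328 yaw 0.07974950751933395
-0.26 t15.7 p [0.4888 0.1675 0.022 ] F [-0.  -0.6 -0.1] w0.0921
[ 0.03 -0.02 -0.  ]
board 2502 [0.4824 0.1684 0.0703] ((487.0617980957031, 167.8447265625), (44.273162841796875, 10.339679718017578), 2.566361904144287)
rim 4379 yaw 0.038201599593624194
```

```bash
python3 - <<'E'
from h import *
c=np.array([.4875,.1682,0])
env.reach([.4888,.1675,.022],R(-.305));tray()
env.reach(c+[0,0,.028],R(0));env.movel(c+[0,0,.033],rate=.05);tray();env.pause(.3)
effector.grasp(15);st('grip');tray('w4')
E
```

```text
board 2509 [0.4824 0.1687 0.0703] ((486.8394470214844, 167.84242248535156), (43.85948944091797, 10.512476921081543), 0.42617496848106384)
rim 4422 yaw 0.00753113755360771
board 2281 [0.4848 0.168  0.0708] ((487.48321533203125, 167.919921875), (45.6600341796875, 10.00671672821045), 0.26468172669410706)
rim 3738 yaw 0.0027862455622561086
grip t18.2 p [0.4875 0.1681 0.033 ] F [0.2 0.5 1.2] w0.0100
board 3243 [0.4825 0.1686 0.0703] ((485.4985046386719, 164.53680419921875), (36.74927520751953, 43.00679397583008), 63.814666748046875)
rim 3686 yaw 0.0015399833246712443
```

View pics/w4.png

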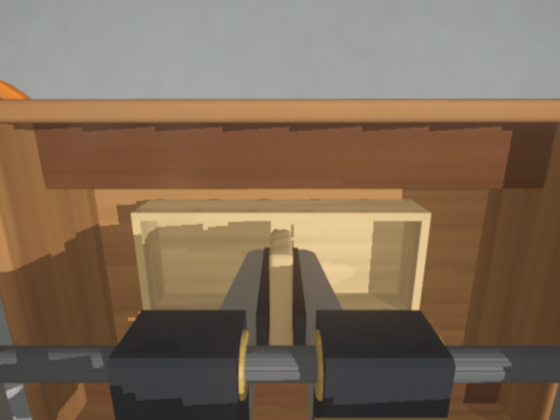

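```bash
python3 - <<'E'
import numpy as np,cv2
d=np.load('c2.npz')
for k in ['P','Ps']:
    P=d[k];m=(abs(P[...,2]-.043)<.004)&(np.hypot(P[...,0]-.473,P[...,1]+.187)<.118)
    q=P[m];A=np.c_[2*q[:,:2],np.ones(len(q))];s=np.linalg.lstsq(A,(q[:,:2]**2).sum(1),rcond=None)[0];print(k,s[:2],np.sqrt(s[2]+s[0]**2+s[1]**2),len(q))
    f=np.hypot(P[...,0]-.473,P[...,1]+.187)<.07;print(np.nanmedian(P[f][:,2]))
E
python3 - <<'E'
from h import *
env.movel([.4875,.1681,.07],rate=.1);st()
env.movel([.4875,.1681,.19],rate=.15);s=st('up');
cloud('wrist',save='w5')
print(s['wrist_force'])
E
```

```text
P [ 0.47154152 -0.18780252] 0.10921132063089518 812
0.004568579614914248
Ps [ 0.47212218 -0.18719377] 0.10949349919499354 1005
0.004339057340662811
 t18.8 p [0.4873 0.1683 0.07  ] F [-0.6 -0.2 -2.5] w0.0103
up t19.7 p [0.4868 0.1679 0.189 ] F [-0.8 -0.3 -2. ] w0.0097
[-0.82761682 -0.2599774  -1.96891757]
```

View pics/w5.png

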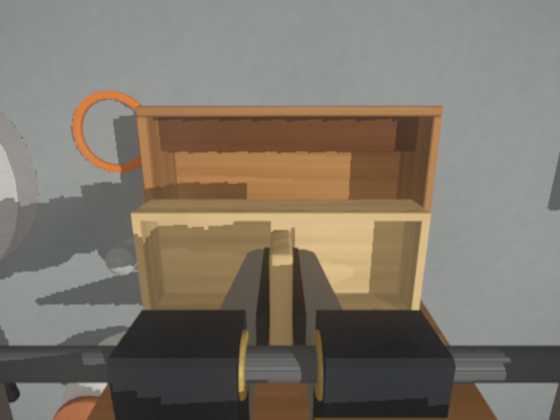

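The tray is held level and is well above the box. Next I'll move it over the pan centre and lower it.

```bash
python3 - <<'E'
from h import *
px,py=.472,-.1875
env.movel([px,py,.19],R(0),rate=.2);st('over')
env.movel([px,py,.05],rate=.12);st()
for z in [.036,.033,.031,.030,.029,.028]:
    env.movel([px,py,z],rate=.04);s=st('%.3f'%z)
    if s['wrist_force'][2]>2: break
cloud('wrist',save='w6')
E
```

```text
over t21.7 p [ 0.4721 -0.1866  0.1899] F [ 0.2 -0.2 -2.1] w0.0097
 t23.0 p [ 0.4725 -0.1877  0.0506] F [-0. -1. -2.] w0.0096
0.036 t23.5 p [ 0.4718 -0.1875  0.0357] F [-0.2  0.  -1.5] w0.0098
0.033 t23.8 p [ 0.4719 -0.1875  0.0329] F [ 0.6  0.4 -1.8] w0.0102
0.031 t24.0 p [ 0.472  -0.1875  0.0309] F [ 0.9  0.2 -2.5] w0.0102
0.030 t24.3 p [ 0.472  -0.1875  0.03  ] F [-0.2 -0.3 -2.8] w0.0099
0.029 t24.5 p [ 0.4721 -0.1875  0.029 ] F [-0.1 -0.5 -1.9] w0.0099
0.028 t24.8 p [ 0.4721 -0.1875  0.0289] F [-2.4  1.   8.9] w0.0102
```

View pics/w6.png

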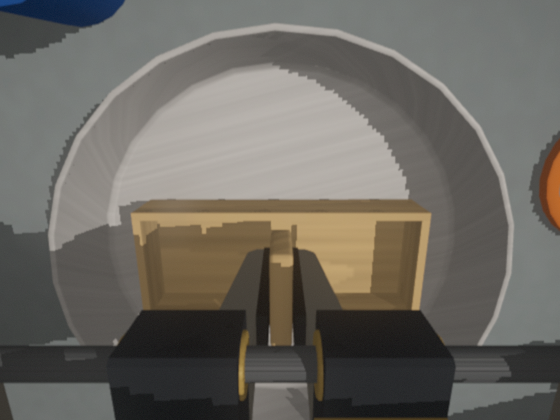

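The tray's underside is on the pan floor: the wrist force went up sharply at z 0.029. Now release, retreat straight up, and check.

```bash
python3 - <<'E'
from h import *
effector.release();st('rel');env.pause(.3)
q=env.sense()['ee_pos']
env.movel([q[0],q[1],.30],rate=.15);st('up')
p,P=cloud('wrist',save='w7')
for n in ['tray','pan']: print(n,[(r['at'],r['score']) for r in tip_of('wrist',n)[:1]])
m=(np.hypot(P[...,0]-.472,P[...,1]+.187)<.085)
b=m&(P[...,2]>.06);print('board',P[b].mean(0),rect(P[b]))
r=m&(abs(P[...,2]-.032)<.005)&(np.hypot(P[...,0]-.472,P[...,1]+.187)<.078);q=P[r];l=np.linalg.lstsq(np.c_[q[:,:2]-[.472,-.187],np.ones(len(q))],q[:,2],rcond=None)[0];print('rim plane',l)
print('knob',[(r['at'],r['score']) for r in (viewer.read_camera('side'),tip_of('side','lid_handle'))[1][:1]])
E
```

```text
rel t26.1 p [ 0.472  -0.1875  0.028 ] F [ 0.2 -0.7  0.3] w0.0921
up t28.3 p [ 0.4716 -0.1874  0.2993] F [-0.8 -1.1  0.3] w0.0915
tray [([0.4724, -0.1862, 0.0029], 0.93)]
pan []
board [ 0.45261946 -0.1872021   0.38821687] ((467.41937255859375, -187.04214477539062), (57.421634674072266, 139.67645263671875), 0.1552489846944809)
rim plane [-0.00199937 -0.00015415  0.03251612]
knob [([0.6204, 0.172, 0.2136], 0.88)]
```

View pics/w7.png

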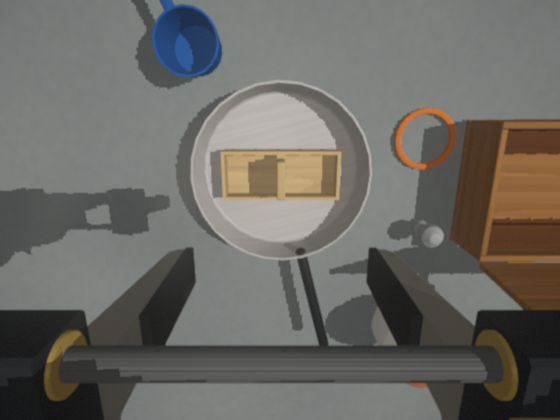

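The tray sits flat and centred in the pan: its rim is level at z 0.0325. Now I'll regrip the knob and close the lid.

```bash
python3 - <<'E'
from h import *
off=np.array([0,.002,0])
env.movel([.472,-.05,.33],rate=.3)
env.reach(tk(1.63)+off+[0,0,.11],R(0));st()
env.movel(tk(1.63)+off,rate=.12);st('down')
effector.grasp(12);s=st('grip')
if .022<s['gripper_width']<.032:
  for th in np.arange(1.5,.1,-.15).tolist()+[.07,0.,-.02]:
    env.movel(tk(th)+off,rate=.1);s=st('%.2f'%th)
    if th<.1 and s['wrist_force'][2]>12: break
cloud('side',save='s8')
E
```

```text
t30.2 p [0.6212 0.1713 0.3031] F [ 0.2 -0.5  0.4] w0.0918
down t31.3 p [0.6215 0.1741 0.1936] F [-0.5 -0.1 -1.2] w0.0920
grip t32.3 p [0.621  0.1743 0.1927] F [ 0.9  0.3 -0.4] w0.0273
1.50 t32.6 p [0.6025 0.1743 0.1986] F [-0.9  0.3  2.5] w0.0277
1.35 t33.0 p [0.5818 0.1742 0.2021] F [-2.2  1.4  4.5] w0.0270
1.20 t33.4 p [0.5603 0.1742 0.2024] F [-2.4  1.1  8.2] w0.0274
1.05 t33.7 p [0.5387 0.1742 0.1994] F [-4.6  0.8  9.1] w0.0269
0.90 t34.1 p [0.5176 0.1742 0.1929] F [-5.4  0.3  7.5] w0.0272
0.75 t34.5 p [0.4977 0.1741 0.1831] F [-6.   1.4  4.8] w0.0272
0.60 t34.8 p [0.4803 0.1741 0.1709] F [-6.3  2.3  2. ] w0.0274
0.45 t35.2 p [0.4655 0.1741 0.1567] F [-4.6  2.2 -2.1] w0.0273
0.30 t35.6 p [0.4529 0.174  0.1406] F [-2.5  3.7 -4.3] w0.0269
0.15 t35.9 p [0.4423 0.1741 0.1223] F [-0.2  3.1 -4.8] w0.0273
0.07 t36.2 p [0.4378 0.174  0.112 ] F [-0.5  3.4 -4.6] w0.0273
0.00 t36.5 p [0.4345 0.174  0.1027] F [-0.1  3.5 -4.4] w0.0273
-0.02 t36.7 p [0.4337 0.1741 0.1001] F [ 0.2  2.9 -1.7] w0.0272
```

View pics/s8.png

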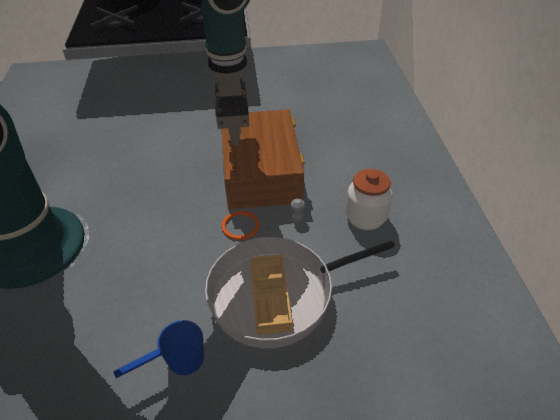

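```bash
python3 - <<'E'
from h import *
effector.release();env.pause(.2)
q=env.sense()['ee_pos'];env.movel([q[0],q[1],.19],rate=.2)
effector.grasp(5)
for z in [.15,.14,.136,.134,.132,.130,.128,.126,.124]:
    env.movel([.434,.174,z],rate=.08);s=st('%.3f'%z)
    if s['wrist_force'][2]>12: break
env.movel([.434,.174,.20],rate=.2)
env.reach([.36,.35,.3],R(0));s=st('away')
for c in ['top','side']:
    p,P=cloud(c,save='z'+c)
    m=(abs(P[...,1]-.174)<.1)&(abs(P[...,0]-.488)<.07)&(P[...,2]<.1)&(P[...,2]>.07)
    q=P[m];l=np.linalg.lstsq(np.c_[q[:,0]-.57,np.ones(len(q))],q[:,2],rcond=None)[0];print(c,'lid slope',l)
    for n in ['tray','pan','gasket','whistle','cup','jar','lid_handle']: print(n,[(np.round(r['at'],3).tolist(),round(r['score'],2)) for r in tip_of(c,n)[:1]])
E
```

```text
0.150 t40.6 p [0.4342 0.174  0.1501] F [ 0.4 -0.1 -0.2] w0.0004
0.140 t40.9 p [0.4339 0.1739 0.14  ] F [-1.2 -0.   0.1] w0.0005
0.136 t41.1 p [0.434 0.174 0.136] F [ 0.2  0.  -0.3] w0.0005
0.134 t41.4 p [0.434 0.174 0.134] F [ 0.2 -0.4  0.3] w0.0003
0.132 t41.6 p [0.4339 0.174  0.1319] F [ 0.9 -0.8 -0.2] w0.0008
0.130 t41.9 p [0.434  0.174  0.1299] F [0.8 0.1 0.4] w0.0004
0.128 t42.1 p [0.434  0.174  0.1297] F [-5.9 -3.1 19.2] w0.0005
away t43.5 p [0.3604 0.3483 0.2984] F [ 0.1 -0.3 -0.4] w0.0005
top lid slope [-0.00075861  0.08686962]
tray [([0.472, -0.189, 0.003], 0.93)]
pan [([0.473, -0.187, -0.003], 0.58)]
gasket [([0.431, -0.001, 0.0], 0.93)]
whistle [([0.553, 0.009, -0.0], 0.75)]
cup [([0.319, -0.288, -0.003], 0.93)]
jar [([0.694, -0.012, -0.0], 0.92)]
lid_handle [([0.434, 0.17, 0.125], 0.62)]
side lid slope [-0.0005188   0.08686975]
tray [([0.474, -0.186, 0.006], 0.71)]
pan []
gasket [([0.43, 0.004, 0.004], 0.89)]
whistle [([0.553, 0.006, 0.002], 0.8)]
cup [([0.322, -0.289, -0.004], 0.93)]
jar [([0.692, -0.008, -0.0], 0.81)]
lid_handle [([0.428, 0.174, 0.123], 0.65)]
```

View pics/zside.png

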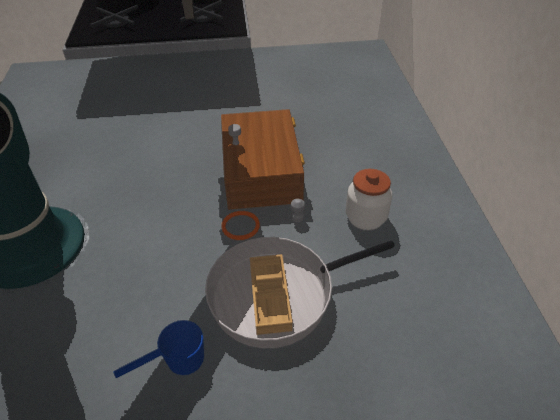

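The lid is shut, with a measured slope of about 0.001. The tray lies flat in the pan at (270,295), the bystanders are where they started, and the arm is clear of everything.

```bash
python3 -c "
from h import *
print(workorder.finish_job())"
```

```text
the job is handed in; nothing more can be done
None
```

The job is done and handed in at about 44 s of robot time, inside the 70 s limit. No verdict was returned, so the results below are my own last measurements.

- **Opening:** I opened the lid by its knob to about 1.6 rad.
- **Freeing the tray:** I put one open finger in each compartment and turned the wrist. The tray went from 0.49 rad to under 0.01 rad askew. I planned the finger positions to miss the grip board, and the wrist force showed no contact worth noting.
- **Moving the tray:** I gripped the board only once the tray was straight. I then lifted the tray out, set it on the pan floor, and released it there.
- **Closing:** I closed the lid by its knob and pressed it down.

| Last check | Result |
|---|---|
| Lid | slope about 0.001 rad, shut |
| Tray | rim level within about 0.002 rad, 3 mm or less from the pan centre |
| Pan | 1–2 mm or less from its start position (top camera) |
| Gasket, whistle, cup and jar | within the roughly 4 mm accuracy of the networks |
| Arm | clear of everything, in free space |

Two detections were missed:
- The networks did not find the pan in the last side picture or in the wrist picture after release. I checked its position from the top camera, and the last side picture shows it unmoved.
- One check of the board's position after release picked up the fingers instead, so I ignored it. The rim measurement and the tray detection agreed with each other.

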